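# Lock the sliding lid of the key box with its brass pin

### The arm

A 7-joint arm with a two-finger parallel gripper is mounted at the origin on the work surface. World frame = base frame: x ahead of the robot, y to its left, z up, the work surface at z = 0. Lengths are in mm, angles in rad, forces in N, time in s.
With the tool pointing down it reaches from about 400 to 925 mm from the base axis. Payload 4.1 kg.
Tool frame: the origin (TCP) lies on the mounting face of the last link; the fingertips stand 173 mm ahead of it and the grasp point (between the pads) lies 155 mm ahead of it; z points along the fingers, y is the line along which they close (so a half turn about z gives the same grasp; the last joint's range is limited). The gripper opens to 85 mm and grips with 20 to 120 N. Pads are 22 mm wide; open, the fingers measure 114 mm over their backs; the gripper's body (76 mm by 85 mm) begins 54 mm behind the grasp point. The pads swing forward as they close: fully open they stand 13 mm farther back than shut.
Start: joints at [1.171, 0.398, 0.045, 1.537, -0.019, 1.207, -0.051], TCP at [192.617, -620.819, 404.747] pointing down, gripper open.
Joint ranges: [-2.82, 2.82], [-0.49, 2.23], [-1.37, 1.46], [0, 2.46], [-1.36, 4.5], [0.23, 2], [-2.94, 2.94]. Speed limits (rad/s): [2.57, 2.57, 3.14, 3.14, 3.14, 3.14, 3.14].

### API

Orientations are given as a unit quaternion [w, x, y, z].
In Python, from bench import state, capture, camera_params, job_done gives the robot as it stands. The module is installed in compiled form; this text tells all that it offers.
- The arm moves only by the tool jog_arm, never from a script. Its argument "series" is a list of rows, each an object with "delta_pos": the shift along the tool's x, y, z in mm, a list of three; "yaw": the turn about the tool's z in rad; "gripper": the finger opening in mm, from 0 to 85.4. In form: [{"delta_pos": [dx, dy, dz], "yaw": yaw, "gripper": gripper}, ...]. A call has 1 to 8 rows; each row is the pose to reach, as a shift and turn from the pose commanded when the call began, along the tool's axes at that moment; what a row does not reach only later rows make up. A row lasts 1/10 s, in which the tool goes at most 50 mm and 8.59 degrees, less where a joint would pass 70% of its speed; a pose out of reach is approached as far as the arm can. A call with a gripper value outside its range is refused whole. The fingers move at their own pace and stop on an object; "newtons" is the grip in N (left out, the last holds). Time passes only in rows, so rows that repeat a pose let the fingers close. It gives the time, the measured TCP pose, the force, the opening and the grip force at its end, in the units of the state.
- state(): the state, without advancing time (a new reading comes with each control period).
- capture(name): name is "scene" or "top" or "wrist"; returns the picture (400x640x3 uint8, red, green, blue); there is no depth.
- camera_params(name): a dict with "fovy" (degrees; the focal length in pixels is half the picture's height over the tangent of half this angle, whatever the lens; pixels are square), "cx", "cy" (the principal point, pixels), "dist" ([k1, k2, p1, p2, k3] as OpenCV has them; the pictures are not rectified), "eye" and "attitude" of the camera in the world; the wrist camera has in their place "T_tool_cam" (4x4, takes a point from camera to tool coordinates, whose origin is the TCP and whose axes are the flange's). Camera axes: x right, y down, z forward; pixel columns grow to the right and rows downward; lengths in mm; the calibration is good to about 2 mm. A picture is of the moment at which its call begins: read the wrist's pose just before it. camera_params takes no time and is no camera call.
- job_done(): hands the job in; it is judged then, once.
The state is a dict: "t": time; "joint_positions": joint angles; "dq": joint speeds; "effort": joint torques, N m; "ee_pos": TCP position; "tcp_rot": TCP orientation; "wrist_force": force on the tool from outside, world axes, zero at the start; "wrist_torque": the same for the moment, N m; "grip_width": finger opening in mm; "grip_force": force on a finger pad.
Only numpy, scipy, OpenCV 4.12 (cv2) and the standard library are available. Lean on these libraries where they do the work, as an engineer would, in place of code of your own. Each camera call takes 0.05 s, during which the arm holds its last target. There are 200 camera calls.

### The job

The sliding lid of the wooden key box has been left part open. Take the brass pin out of its stand, put it through the hole in the lid, draw the lid towards shut until you feel the pin drop into the hidden hole in the divider below, and push the pin gently fully home so that its head sits on the lid; then let go. Press only lightly on the wood, which dents easily, and leave the jar, the keys and the dish where they are.

Things in the scene. Friction and masses are not known exactly. Their poses are not given: they have to be found in the camera images.
- keybox: Fixed open wooden box, 230 mm long (its x), 110 mm wide (its y); origin at the centre of its underside, z up. The lid slides along its x between side walls 70 mm high; the end wall at +x, also 70 mm high, is the lid's stop. The low end at -x lets the lid pass.
- divider_top (a point): Point at box x = y = 0 on the top of the solid wooden divider under the lid: 30 mm wide, fixed, along the box's centre line, 59 mm above the table, 1 mm below the lid. It is unbroken but for one round hole on the centre line, 12 mm wide, 42 mm deep, 1 mm chamfer. Where that hole lies along x is not measured: the lid's hole is over it when joint lid reads somewhere from 0.004 to 0.028.
- lid (a joint): How far the lid is open, m: 0 = against the end stop (past the divider's hole), growing to the box's -x, at most 0.075. A board 200 x 84 x 8 mm, long along the box's x, top 68 mm above the table; it cannot lift out and slides with about 1.5 N of friction and light damping. Across it, 120 mm to the -x side of its hole, is a pull strip 60 mm long, 10 mm high.
- lid_hole (a point): Centre of the round hole through the lid, at the lid's top face (68 mm above the table), on the box's centre line at box x = 0.032 m minus the reading of joint lid. 12 mm wide, through 8 mm of wood, with a 1 mm chamfer. Axes as the box's.
- pin: Loose brass pin, 100 g: round shaft 10 mm in diameter and 42 mm long, the lowest 3 mm tapering to 6.4 mm at the tip; above it a plain round head 20 mm in diameter and 28 mm high. Origin at the tip (centre of the lower end), z along the pin towards the head. Starts upright in the stand's hole with its head resting on the stand, its tip 8 mm above the table.
- pin_collar (a point): Centre of the underside of the pin's head, 42 mm above the tip along the pin.
- pin_tip (a point): The tip of the pin's shaft, same as the pin's origin.
- stand: Fixed dark wooden block 60 x 60 mm and 50 mm high that holds the pin in a hole 13 mm wide at its middle; origin at the centre of its underside.
- jar: Bystander: glass jar with a candle in it, 84 mm in diameter, 111 mm high; origin at the centre of its underside.
- keys: Bystander: flat bunch of three brass keys, about 70 x 70 mm and 5 mm thick; origin at the ring end, on the table.
- dish: Bystander: small white ceramic bowl, 90 mm across and 30 mm high; origin at the centre of its underside.
Things that resemble listed ones, but are neither listed nor needed, are in the scene too. Several things have the shape of the pin; the one meant has the colours described above.

How it is judged (in metres and radians):
On the way:
1. the pin's tip is in the hole of the lid (horizontal distance between pin_tip and lid_hole below 0.006 m and z of pin_tip in the frame of lid_hole between -0.03 and -0.003 m), for 0.1 s.
At the end, for the whole second after the job is handed in: The pin stands upright (within 0.1 rad) through the lid's hole and in the divider's hole, the underside of its head within 3 mm of the lid's top and within 4 mm of the hole's centre, the lid less than 34 mm open, the pin released and at rest (z of pin_collar in the frame of lid_hole below 0.003 m and horizontal distance between pin_collar and lid_hole below 0.004 m and angle between pin's own z axis and vertical below 0.1 rad and value of joint lid below 0.034 m and linear speed of pin below 0.02 m/s and contact force between the fingers and pin below 0.1 N); the robot touches nothing.
It fails at once if the pin pressed on the key box (walls, lid or divider) with more than 40 N (contact force between pin and keybox above 40 N).
It fails at once if the gripper or arm pressed on the key box with more than 40 N (contact force between the arm and keybox above 40 N).
It fails at once if the jar, the keys or the dish moved by more than 20 mm (distance of any of jar, keys, dish from where it was at the start of the episode above 0.02 m).
It also fails if it takes over 67 s, if anything falls off the work surface, if the arm or the gripper's body presses on something with over 40 N, if the wrist force passes 120 N, or if a joint passes its speed limit or range.

## Working session

There is one attempt and no reset: what is moved stays moved. The work goes in short steps, Python scripts to look and compute and a tool call to move; the robot and the scene stay as the last step left them, time stands still between calls to the robot, and variables do not carry over. Pictures are saved under pics/ and viewed, at most 10 in all, crops included, and the job is handed in when it is done.

Besides the shell and the picture viewer there is one more tool, called after ">>>" as a command line: name --argument value ..., lists and objects as JSON in quotes. jog_arm: Moves the arm, as the interface text tells. Its arguments: {"type":"object","properties":{"series":{"type":"array"},"newtons":{"type":"number"}},"required":["series"]}

```bash
mkdir -p pics; cat > h.py <<'E'
import numpy as np, cv2
from bench import state,capture,camera_params,job_done
from scipy.spatial.transform import Rotation as R
def q(w): return R.from_quat([w[1],w[2],w[3],w[0]]).as_matrix()
def cam(n):
    p=camera_params(n); f=200/np.tan(np.radians(p["fovy"])/2)
    K=np.array([[f,0,p["cx"]],[0,f,p["cy"]],[0,0,1.]]); d=np.array(p["dist"],float)
    if n=="wrist":
        s=state(); T=np.eye(4); T[:3,:3]=q(s["tcp_rot"]); T[:3,3]=s["ee_pos"]
        T=T@np.array(p["T_tool_cam"])
        return K,d,T[:3,:3],T[:3,3]
    a=np.array(p["attitude"]); 
    return K,d,(q(a) if a.size==4 else a.reshape(3,3)),np.array(p["eye"])
def plane(c,uv,z):
    K,d,A,e=c; n=cv2.undistortPoints(np.array(uv,float).reshape(-1,1,2),K,d)[:,0]
    r=np.c_[n,np.ones(len(n))]@A.T
    return e+r*((z-e[2])/r[:,2])[:,None]
def proj(c,P):
    K,d,A,e=c; return cv2.projectPoints((np.array(P,float).reshape(-1,3)-e)@A,np.zeros(3),np.zeros(3),K,d)[0][:,0]
E
python3 - <<'E'
from h import *
for n in ("scene","top"):
    cv2.imwrite(f"pics/{n}.png",capture(n)[:,:,::-1]); print(camera_params(n))
print(camera_params("wrist"))
s=state();print(s)
E
```

```text
{'fovy': 48.219488463466966, 'cx': 325.25236859358637, 'cy': 203.2019978629393, 'dist': array([0.0121453, 0.       , 0.       , 0.       , 0.       ]), 'eye': array([1244.82580895, -419.7154731 ,  691.00858841]), 'attitude': array([-0.37490958,  0.77967591,  0.45344054, -0.21433609])}
{'fovy': 50.975457617775824, 'cx': 315.9685481255161, 'cy': 200.0698350244446, 'dist': array([-0.06831122,  0.        ,  0.        ,  0.        ,  0.        ]), 'eye': array([ 538.38959856,  -21.91004998, 1122.83439644]), 'attitude': array([-0.00906202,  0.71103607, -0.70301007,  0.01106455])}
{'fovy': 65.89446247106781, 'cx': 320.01728632552295, 'cy': 196.98949596550145, 'dist': array([-0.05277736,  0.        ,  0.        ,  0.        ,  0.        ]), 'T_tool_cam': array([[-6.28622452e-05, -9.48240127e-01, -3.17554181e-01,
         8.21748226e+01],
       [ 9.99999525e-01,  2.49376737e-04, -9.42614717e-04,
        -3.87826324e-01],
       [ 9.73015725e-04, -3.17554089e-01,  9.48239661e-01,
         3.10435180e+01],
       [ 0.00000000e+00,  0.00000000e+00,  0.00000000e+00,
         1.00000000e+00]])}
{'t': 0.1, 'joint_positions': array([ 1.17100267,  0.39911048,  0.04502937,  1.53773332, -0.01867844,
        1.20690413, -0.05068517]), 'dq': array([-0.00085525, -0.00124406,  0.00091269, -0.00338848,  0.00025474,
       -0.0011203 ,  0.00165719]), 'effort': array([ 4.03791768e-03, -4.76261902e+01,  1.37005795e+00, -2.54949975e+01,
        1.19778496e-02,  5.03345596e-03,  3.47698983e-05]), 'ee_pos': array([ 192.54861359, -620.55382629,  403.78103806]), 'tcp_rot': array([-8.44402357e-04,  9.88700738e-01,  1.49900297e-01, -1.97529704e-04]), 'wrist_force': array([0.14573475, 0.231007  , 0.02947543]), 'wrist_torque': array([ 0.0583721 , -0.00823707,  0.0258475 ]), 'grip_force': 0.0, 'grip_width': 85.58792927248676}
```

View pics/top.png

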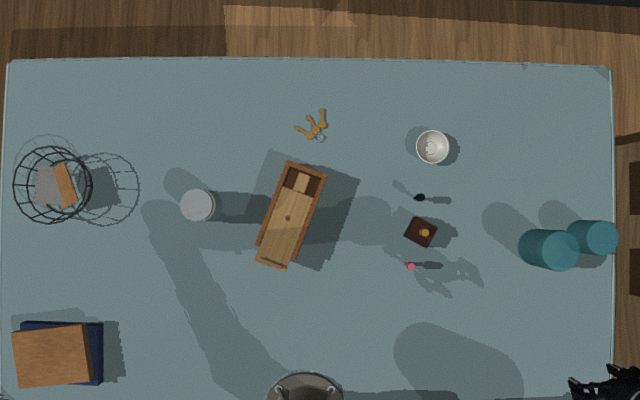

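View pics/scene.png

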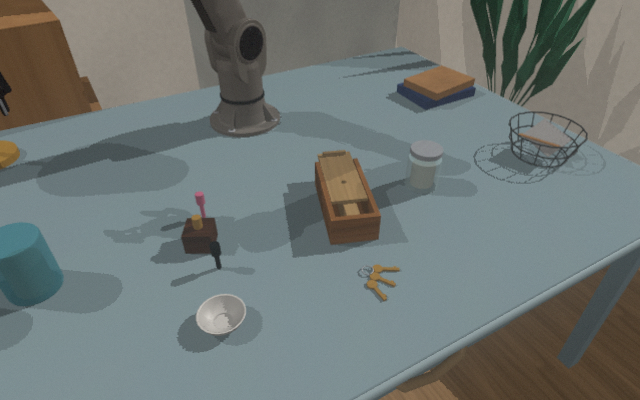

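The top view shows three pin-shaped things: black at (419,197), pink at (411,266), and a brass one at (425,232) in the dark stand. The brass one fits the description. The box is around (291,215), its end wall is at the top of the picture, and the lid hole is at (288,218). I'll measure these and confirm with a crop.

```bash
cat > m.py <<'E'
from h import *
im=cv2.imread("pics/top.png"); c=cam("top")
hsv=cv2.cvtColor(im,cv2.COLOR_BGR2HSV)
def blob(x0,y0,x1,y1,lo,hi):
    m=cv2.inRange(hsv[y0:y1,x0:x1],lo,hi); n,l,s,ce=cv2.connectedComponentsWithStats(m)
    i=1+np.argmax(s[1:,4]); return ce[i]+[x0,y0],s[i],(l==i).astype(np.uint8)
p,s,_=blob(395,205,450,255,(12,110,110),(30,255,255)); print("pin px",p,s,plane(c,[p],78))
# stand top dark
st,s,m=blob(395,205,450,255,(0,60,10),(14,255,105)); print("stand",st,s)
ct=cv2.findContours(m,0,2)[0]; r=cv2.minAreaRect(np.vstack(ct)); b=cv2.boxPoints(r)+[395,205]; print(b, plane(c,b,50))
g=cv2.cvtColor(im,cv2.COLOR_BGR2GRAY)[212:224,282:295]; print(g)
w=np.clip(int(np.median(g))-25-g.astype(float),0,None); ys,xs=np.mgrid[212:224,282:295]
hp=[(w*xs).sum()/w.sum(),(w*ys).sum()/w.sum()]; print("hole",hp,plane(c,[hp],68))
# box
bx,s,m=blob(235,145,345,285,(4,50,40),(28,255,255)); ct=max(cv2.findContours(m,0,2)[0],key=cv2.contourArea)
r=cv2.minAreaRect(ct); b=cv2.boxPoints(r)+[235,145]; print("box",b,plane(c,b,70))
for n,uv,z in(("black",(419,197),70),("pink",(411,266),70)): print(n,plane(c,[uv],z))
a=cv2.resize(im[145:285,240:340],None,fx=4,fy=4,interpolation=2); d=cv2.resize(im[180:280,380:460],None,fx=4,fy=4,interpolation=2)
o=np.zeros((560,740,3),np.uint8); o[:,:400]=a; o[:400,410:730]=d; cv2.imwrite("pics/crop1.png",o)
E
python3 m.py
```

```text
pin px [424.90697674 232.        ] [27 24  7  7 43] [[ 491.38621047 -298.00054575   78.        ]]
stand [419.74059406 231.04950495] [  9  12  33  30 505]
[[403.17197037 235.18471527]
 [414.29299164 214.79617405]
 [437.41401291 227.40763855]
 [426.29299164 247.79618073]] [[ 481.48371744 -249.24411422   50.        ]
 [ 534.00741864 -277.62435438   50.        ]
 [ 502.19172202 -337.82869406   50.        ]
 [ 449.64759069 -309.29055564   50.        ]]
[[128 122 121 120 122 130 129 124 117 118 121 125 127]
 [122 122 124 128 130 129 134 122 119 124 126 126 124]
 [125 120 121 131 133 129 126 119 120 123 128 127 126]
 [119 120 128 127 120 113 110 114 117 125 125 124 124]
 [126 120 122 114  90  82  85  98 116 127 122 124 121]
 [122 126 124  98  75  76  72  74 108 126 125 126 120]
 [117 128 125  94  69  64  64  73 105 123 124 123 123]
 [126 127 129 107  75  67  66  76 113 128 122 127 125]
 [121 130 130 119 101  91  86 107 120 126 125 121 119]
 [125 127 130 129 118 114 114 119 128 124 122 120 119]
 [124 126 127 125 118 118 122 123 124 123 122 117 121]
 [125 127 123 119 120 120 125 124 128 124 122 123 120]]
hole [np.float64(287.4441416893733), np.float64(217.94277929155314)] [[522.69544325  46.43712971  68.        ]]
box [[248.616436   258.35617065]
 [286.01369858 158.6301384 ]
 [327.43835449 174.16438293]
 [290.04109573 273.89041138]] [[420.27443798 142.47766307  70.        ]
 [671.97064855  51.92942128  70.        ]
 [633.90980904 -52.84058405  70.        ]
 [382.76976594  38.0922793   70.        ]]
black [[ 579.09375204 -284.60841041   70.        ]]
pink [[ 405.28800272 -265.50932584   70.        ]]
```

View pics/crop1.png

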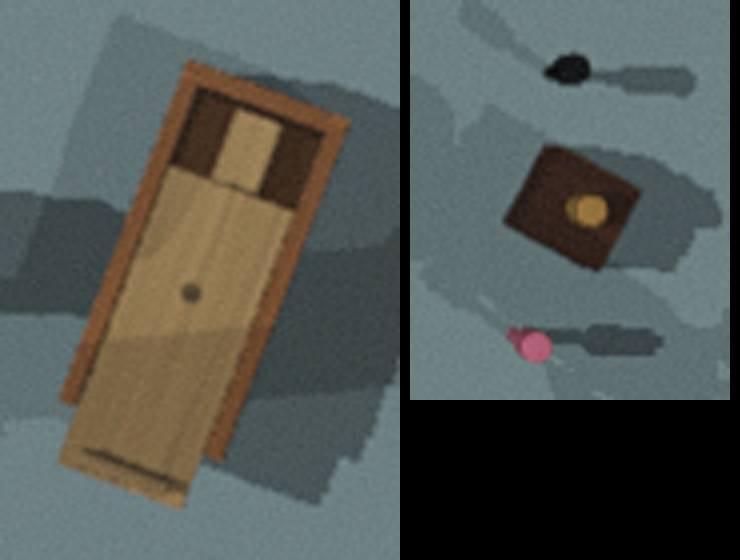

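The crop confirms the brass pin in the dark stand at (588,210), with the black one at (568,70) and the pink one at (535,346). By size, the box width comes to 111 mm, lid opening is about 55 mm, and the box's x axis points about -19.8° in the world. I'm moving above the pin with the fingers closing along the box's x.

>>> jog_arm --series '[{"delta_pos": [48, -27, 9], "yaw": -0.12, "gripper": 50}, {"delta_pos": [95, -55, 19], "yaw": -0.24, "gripper": 50}, {"delta_pos": [143, -82, 28], "yaw": -0.36, "gripper": 50}, {"delta_pos": [190, -110, 37], "yaw": -0.48, "gripper": 50}, {"delta_pos": [238, -137, 47], "yaw": -0.6, "gripper": 50}, {"delta_pos": [285, -165, 56], "yaw": -0.72, "gripper": 50}, {"delta_pos": [333, -192, 66], "yaw": -0.84, "gripper": 50}, {"delta_pos": [380, -219, 75], "yaw": -0.92, "gripper": 50}]' --newtons 25

```text
t: 0.9
ee_pos: [461.2, -329.8, 336.7]
tcp_rot: [-0.0, 0.818, 0.575, -0.0]
wrist_force: [0.3, -1.4, 0.1]
grip_width: 49.8
grip_force: 0.0
```

>>> jog_arm --series '[{"delta_pos": [0, 0, 0], "yaw": 0, "gripper": 50}, {"delta_pos": [0, 0, 0], "yaw": 0, "gripper": 50}]'

```text
t: 1.1
ee_pos: [461.2, -330.1, 336.7]
tcp_rot: [-0.001, 0.818, 0.575, -0.0]
wrist_force: [-0.6, -1.0, 0.4]
grip_width: 50.1
grip_force: 0.0
```

```bash
python3 - <<'E'
from h import *
s=state(); c=cam("wrist"); im=capture("wrist")[:,:,::-1].copy(); cv2.imwrite("pics/w1.png",im)
print(s["t"],s["ee_pos"],s["tcp_rot"],s["wrist_force"]); print(proj(c,[[491.4,-298,78],[491,-298,50]]))
E
```

```text
1.1 [ 461.21654598 -330.05031248  336.6684993 ] [-6.20924291e-04  8.18421905e-01  5.74617409e-01 -1.81822861e-04] [-0.61166983 -0.95213621  0.42266351]
[[343.97871072 153.6008435 ]
 [341.06965493 147.59694531]]
```

View pics/w1.png

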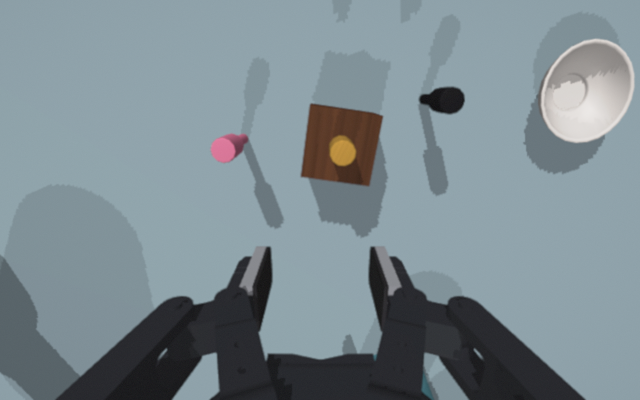

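The wrist view shows the brass head at (342,151) and its stand, with pink at (224,149) and black at (452,100). At 50 mm opening the fingers clear both. I'm measuring the head and the remaining shift now.

```bash
cat > pin.py <<'E'
from h import *
im=cv2.imread("pics/w1.png"); c=cam("wrist"); hsv=cv2.cvtColor(im,cv2.COLOR_BGR2HSV)
m=cv2.inRange(hsv[110:200,295:390],(12,140,120),(30,255,255)); ct=max(cv2.findContours(m,0,2)[0],key=cv2.contourArea)
(x,y),r=cv2.minEnclosingCircle(ct); x+=295;y+=110
P=plane(c,[[x,y],[x+r,y]],78); print(x,y,r,P, cv2.boundingRect(ct))
s=state(); d=P[0]-s["ee_pos"]; print("tool shift",q(s["tcp_rot"]).T@[d[0],d[1],227-s["ee_pos"][2]])
E
python3 pin.py
```

```text
341.6843566894531 150.10614395141602 15.34289836883545 [[ 489.61491304 -296.94429044   78.        ]
 [ 500.32223633 -300.83198078   78.        ]] (34, 25, 27, 31)
tool shift [ 42.79453693  15.90011478 109.81532412]
```

>>> jog_arm --series '[{"delta_pos": [41, 16.5, 0], "yaw": 0, "gripper": 50}, {"delta_pos": [41, 16.5, 30], "yaw": 0, "gripper": 50}, {"delta_pos": [41, 16.5, 60], "yaw": 0, "gripper": 50}, {"delta_pos": [41, 16.5, 90], "yaw": 0, "gripper": 50}, {"delta_pos": [41, 16.5, 110], "yaw": 0, "gripper": 50}, {"delta_pos": [41, 16.5, 110], "yaw": 0, "gripper": 50}]'

```text
t: 1.75
ee_pos: [487.3, -300.0, 224.4]
tcp_rot: [-0.003, 0.82, 0.572, -0.002]
wrist_force: [-0.9, 0.9, 0.6]
grip_width: 50.1
grip_force: 0.0
```

>>> jog_arm --series '[{"delta_pos": [0, 0, 0], "yaw": 0, "gripper": 10}, {"delta_pos": [0, 0, 0], "yaw": 0, "gripper": 10}, {"delta_pos": [0, 0, 0], "yaw": 0, "gripper": 10}, {"delta_pos": [0, 0, 0], "yaw": 0, "gripper": 10}, {"delta_pos": [0, 0, 0], "yaw": 0, "gripper": 10}, {"delta_pos": [0, 0, 0], "yaw": 0, "gripper": 10}]'

```text
t: 2.35
ee_pos: [490.5, -299.5, 228.9]
tcp_rot: [0.002, 0.82, 0.573, 0.0]
wrist_force: [-0.8, -2.1, 6.4]
grip_width: 19.0
grip_force: 25.2
```

>>> jog_arm --series '[{"delta_pos": [0, 0, -10], "yaw": 0, "gripper": 10}, {"delta_pos": [0, 0, -30], "yaw": 0, "gripper": 10}, {"delta_pos": [0, 0, -60], "yaw": 0, "gripper": 10}, {"delta_pos": [0, 0, -90], "yaw": 0, "gripper": 10}, {"delta_pos": [0, 0, -90], "yaw": 0, "gripper": 10}, {"delta_pos": [0, 0, -90], "yaw": 0, "gripper": 10}, {"delta_pos": [0, 0, -90], "yaw": 0, "gripper": 10}]'

```text
t: 3.05
ee_pos: [489.3, -298.2, 316.1]
tcp_rot: [-0.001, 0.819, 0.573, -0.001]
wrist_force: [0.8, 0.6, -0.9]
grip_width: 19.0
grip_force: 24.9
```

```bash
python3 - <<'E'
from h import *
s=state(); c=cam("wrist"); im=capture("wrist")[:,:,::-1].copy(); cv2.imwrite("pics/w2.png",im); cv2.imwrite("pics/s2.png",capture("scene")[:,:,::-1])
print(s["t"],s["ee_pos"],s["tcp_rot"],s["wrist_force"],s["grip_width"])
E
```

```text
3.05 [ 489.34701059 -298.19143914  316.07819417] [-1.19813757e-03  8.19331641e-01  5.73318328e-01 -5.66849460e-04] [ 0.82952878  0.64553011 -0.94274165] 19.049790380207668
```

View pics/w2.png

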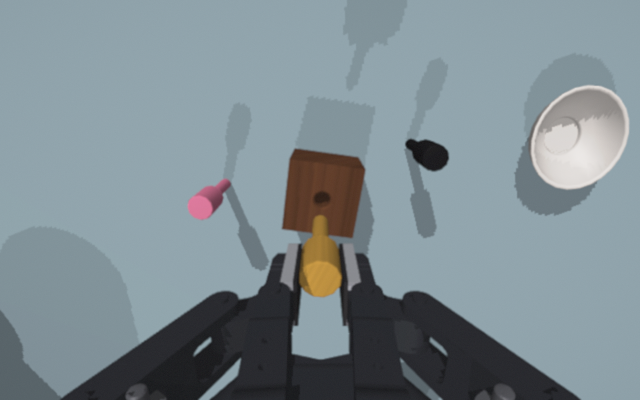

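The pin is held, with its tip at about (320,217) and its head at (320,275). Next I'll measure the tip in the tool frame.

```bash
python3 - <<'E'
from h import *
im=cv2.imread("pics/w2.png"); hsv=cv2.cvtColor(im,cv2.COLOR_BGR2HSV)
m=cv2.inRange(hsv,(12,120,70),(30,255,255)); m[:,:290]=0; m[:,350:]=0
for r in list(range(208,246,3))+[262,275,285,294,297]:
    x=np.flatnonzero(m[r]); print(r,(x.min(),x.max()) if len(x) else None)
p=camera_params("wrist"); T=np.array(p["T_tool_cam"]); K,d,_,_=cam("wrist"); c=(K,d,T[:3,:3],T[:3,3])
for zt in(217,219,221): print(zt,proj(c,[[0,0,zt],[3.2,0,zt],[0,0,zt-42],[0,0,zt-70],[-10,0,zt-70]]).round(1).tolist())
E
```

```text
208 (np.int64(304), np.int64(318))
211 (np.int64(297), np.int64(345))
214 (np.int64(317), np.int64(323))
217 (np.int64(312), np.int64(340))
220 (np.int64(294), np.int64(328))
223 (np.int64(311), np.int64(328))
226 (np.int64(294), np.int64(329))
229 (np.int64(309), np.int64(329))
232 (np.int64(312), np.int64(328))
235 (np.int64(313), np.int64(327))
238 (np.int64(311), np.int64(328))
241 (np.int64(307), np.int64(333))
244 (np.int64(305), np.int64(335))
262 (np.int64(301), np.int64(339))
275 (np.int64(299), np.int64(341))
285 (np.int64(301), np.int64(340))
294 (np.int64(312), np.int64(328))
297 None
217 [[320.0, 226.2], [320.0, 221.7], [320.0, 258.5], [320.0, 290.3], [320.0, 308.8]]
219 [[320.0, 224.9], [320.0, 220.5], [320.0, 256.6], [320.0, 287.6], [320.0, 306.0]]
221 [[320.0, 223.7], [320.0, 219.3], [320.0, 254.7], [320.0, 285.0], [320.0, 303.2]]
```

>>> jog_arm --series '[{"delta_pos": [45, -12, 0], "yaw": 0, "gripper": 10}, {"delta_pos": [90, -24, 0], "yaw": 0, "gripper": 10}, {"delta_pos": [135, -35, 0], "yaw": 0, "gripper": 10}, {"delta_pos": [180, -47, 0], "yaw": 0, "gripper": 10}, {"delta_pos": [225, -59, 0], "yaw": 0, "gripper": 10}, {"delta_pos": [270, -71, 0], "yaw": 0, "gripper": 10}, {"delta_pos": [310, -81, 0], "yaw": 0, "gripper": 10}, {"delta_pos": [331, -86.5, 0], "yaw": 0, "gripper": 10}]'

```text
t: 3.95
ee_pos: [521.7, 46.5, 316.6]
tcp_rot: [-0.001, 0.818, 0.575, 0.0]
wrist_force: [-0.1, -0.4, -0.4]
grip_width: 18.7
grip_force: 24.8
```

>>> jog_arm --series '[{"delta_pos": [0, 0, 0], "yaw": 0, "gripper": 10}, {"delta_pos": [0, 0, 0], "yaw": 0, "gripper": 10}, {"delta_pos": [0, 0, 0], "yaw": 0, "gripper": 10}, {"delta_pos": [0, 0, 0], "yaw": 0, "gripper": 10}]'

```text
t: 4.35
ee_pos: [522.1, 40.3, 316.9]
tcp_rot: [0.0, 0.82, 0.572, -0.001]
wrist_force: [-0.3, 0.0, -1.5]
grip_width: 18.8
grip_force: 24.8
```

```bash
python3 - <<'E'
from h import *
s=state(); c=cam("wrist"); im=capture("wrist")[:,:,::-1].copy(); cv2.imwrite("pics/w3.png",im); im2=capture("scene")[:,:,::-1].copy(); cv2.imwrite("pics/s3.png",im2)
print(s["t"],s["ee_pos"],s["tcp_rot"],s["wrist_force"],s["grip_width"])
Rm=q(s["tcp_rot"]); print(proj(c,[[522.7,46.4,68],s["ee_pos"]+Rm@[4.2,0,220]]))
cs=cam("scene"); u=proj(cs,[[522.7,46.4,68]])[0].astype(int); print(u)
o=np.zeros((560,760,3),np.uint8); o[:300,:400]=cv2.resize(im[120:270,220:420],None,fx=2,fy=2); y,x=u[1]-60,u[0]-45
o[:540,410:755]=cv2.resize(im2[y-30:y+105,x:x+86],None,fx=4,fy=4)[:540,:345]; cv2.imwrite("pics/c3.png",o); print(x,y-30)
E
```

```text
4.35 [522.14366235  40.2803011  316.8588256 ] [ 8.74593448e-05  8.20189560e-01  5.72091592e-01 -5.36674660e-04] [-0.2500431   0.00404695 -1.54270848] 18.847614819124374
[[318.05604258 201.25454269]
 [320.03027071 218.48859837]]
[342 180]Traceback (most recent call last):
  File "<stdin>", line 7, in <module>
ValueError: could not broadcast input array from shape (540,344,3) into shape (540,345,3)
```

```bash
python3 - <<'E'
from h import *
im=cv2.imread("pics/w3.png");im2=cv2.imread("pics/s3.png")
o=np.zeros((600,760,3),np.uint8); o[:600,:400]=cv2.resize(im[150:300,270:370],None,fx=4,fy=4)
o[:540,410:754]=cv2.resize(im2[90:225,300:386],None,fx=4,fy=4); cv2.imwrite("pics/c3.png",o)
E
```

```text
(no output)
```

View pics/c3.png

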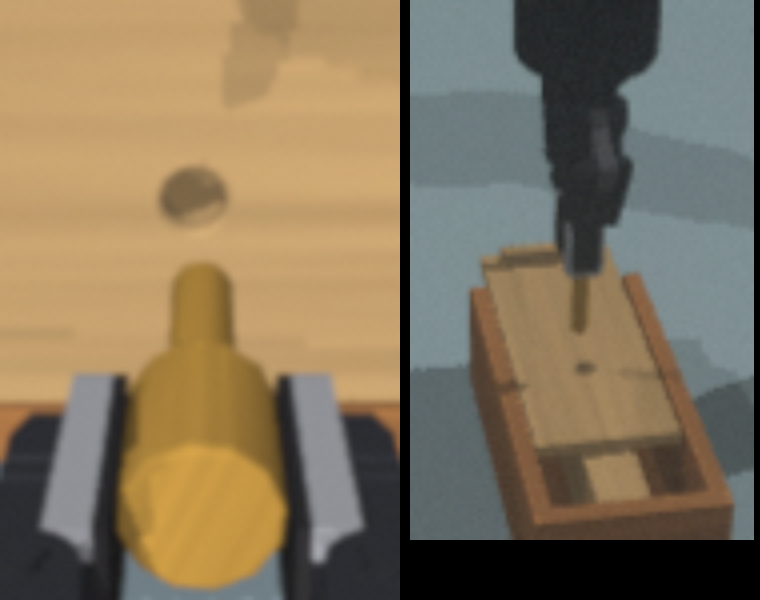

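The left side (wrist) shows the hole at wrist pixel (318.5,199) and the tip's upper edge at (320.7,216). The right side (scene) shows the pin above and short of the hole. I'll compute the relative shift.

```bash
python3 - <<'E'
from h import *
im=cv2.imread("pics/w3.png"); g=cv2.cvtColor(im,cv2.COLOR_BGR2GRAY)
a=g[188:211,305:333].astype(float); w=np.clip(np.median(a)-20-a,0,None); ys,xs=np.mgrid[188:211,305:333]; w*=ys<209
h=np.array([(w*xs).sum(),(w*ys).sum()])/w.sum(); 
s=state(); Rm=q(s["tcp_rot"]); c=cam("wrist")
H=plane(c,[h],68)[0]; Ht=Rm.T@(H-s["ee_pos"]); print(s["ee_pos"],"hole px",h,"world",H,"tool",Ht)
p=camera_params("wrist"); T=np.array(p["T_tool_cam"]); K,d,_,_=cam("wrist"); ct=(K,d,T[:3,:3],T[:3,3])
for zt in(218,220): 
    P=plane(ct,[[320.5,215.5]],zt)[0]-[3.2,0,0]; print(zt,"tip tool",P,"shift",Ht-P)
# scene view: tip
im2=cv2.imread("pics/s3.png"); cs=cam("scene"); print(proj(cs,[s["ee_pos"]+Rm@[4.2,0,220],s["ee_pos"]+Rm@[2.5,0,220],[522.7,46.4,68],H]))
E
```

```text
[522.2319312   40.72239979 317.08570513] hole px [317.0220707  198.05365153] world [523.03067634  49.4803511   68.        ] tool [  8.62856493  -2.24182961 249.08141294]
218 tip tool [  3.93194669   0.30661742 218.        ] shift [ 4.69661824 -2.54844703 31.08141294]
220 tip tool [  3.12709741   0.30994647 220.        ] shift [ 5.50146753 -2.55177608 29.08141294]
[[342.91568635 171.30057307]
 [342.19897182 171.36667502]
 [342.99824391 180.99907715]
 [344.17781743 180.69620421]]
```

>>> jog_arm --series '[{"delta_pos": [4.7, -1.8, 10], "yaw": 0, "gripper": 10}, {"delta_pos": [4.7, -1.8, 18], "yaw": 0, "gripper": 10}, {"delta_pos": [4.7, -1.8, 22], "yaw": 0, "gripper": 10}, {"delta_pos": [4.7, -1.8, 22], "yaw": 0, "gripper": 10}, {"delta_pos": [4.7, -1.8, 25], "yaw": 0, "gripper": 10}, {"delta_pos": [4.7, -1.8, 28], "yaw": 0, "gripper": 10}, {"delta_pos": [4.7, -1.8, 30], "yaw": 0, "gripper": 10}, {"delta_pos": [4.7, -1.8, 30], "yaw": 0, "gripper": 10}]'

```text
t: 5.25
ee_pos: [522.1, 46.8, 287.0]
tcp_rot: [0.0, 0.819, 0.573, -0.0]
wrist_force: [0.1, 1.0, 0.2]
grip_width: 19.2
grip_force: 24.8
```

>>> jog_arm --series '[{"delta_pos": [0, 0, 0], "yaw": 0, "gripper": 10}, {"delta_pos": [0, 0, 0], "yaw": 0, "gripper": 10}, {"delta_pos": [0, 0, 0], "yaw": 0, "gripper": 10}]'

```text
t: 5.55
ee_pos: [522.2, 47.0, 287.4]
tcp_rot: [0.0, 0.819, 0.573, 0.0]
wrist_force: [0.3, -0.2, -0.4]
grip_width: 19.0
grip_force: 24.8
```

```bash
python3 - <<'E'
from h import *
s=state(); im=capture("wrist")[:,:,::-1].copy(); cv2.imwrite("pics/w4.png",im); im2=capture("scene")[:,:,::-1].copy()
print(s["t"],s["ee_pos"],s["tcp_rot"],s["wrist_force"])
o=np.zeros((600,760,3),np.uint8); o[:600,:400]=cv2.resize(im[150:300,270:370],None,fx=4,fy=4)
o[:540,410:754]=cv2.resize(im2[90:225,300:386],None,fx=4,fy=4); cv2.imwrite("pics/c4.png",o)
E
```

```text
5.55 [522.17821341  46.99531469 287.35964448] [1.35360295e-04 8.19381847e-01 5.73248084e-01 6.95208308e-05] [ 0.34877828 -0.18041126 -0.41096413]
```

View pics/c4.png

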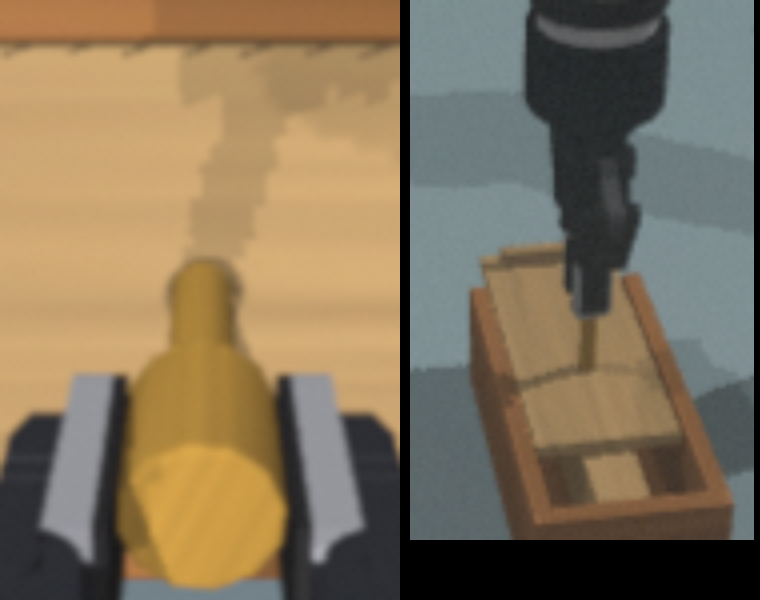

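The tip at (321,216) sits right in the hole's rim with no contact force. I'm continuing down gently.

>>> jog_arm --series '[{"delta_pos": [0, 0, 2], "yaw": 0, "gripper": 10}, {"delta_pos": [0, 0, 4], "yaw": 0, "gripper": 10}, {"delta_pos": [0, 0, 5], "yaw": 0, "gripper": 10}, {"delta_pos": [0, 0, 6], "yaw": 0, "gripper": 10}, {"delta_pos": [0, 0, 6], "yaw": 0, "gripper": 10}, {"delta_pos": [0, 0, 6], "yaw": 0, "gripper": 10}]'

```text
t: 6.25
ee_pos: [522.2, 46.7, 281.1]
tcp_rot: [0.0, 0.819, 0.573, -0.0]
wrist_force: [0.8, -2.3, -2.1]
grip_width: 19.0
grip_force: 24.8
```

>>> jog_arm --series '[{"delta_pos": [0, 0, 1], "yaw": 0, "gripper": 10}, {"delta_pos": [0, 0, 2], "yaw": 0, "gripper": 10}, {"delta_pos": [0, 0, 2], "yaw": 0, "gripper": 10}, {"delta_pos": [0, 0, 2], "yaw": 0, "gripper": 10}]'

```text
t: 6.65
ee_pos: [522.3, 46.9, 279.8]
tcp_rot: [0.0, 0.819, 0.573, 0.0]
wrist_force: [-0.6, -3.7, 5.3]
grip_width: 18.7
grip_force: 25.3
```

>>> jog_arm --series '[{"delta_pos": [0, 0, 1], "yaw": 0, "gripper": 10}, {"delta_pos": [0, 0, 2], "yaw": 0, "gripper": 10}, {"delta_pos": [0, 0, 2], "yaw": 0, "gripper": 10}, {"delta_pos": [0, 0, 2], "yaw": 0, "gripper": 10}]'

```text
t: 7.05
ee_pos: [522.8, 47.5, 279.4]
tcp_rot: [0.001, 0.819, 0.573, 0.001]
wrist_force: [-3.2, -2.7, 14.9]
grip_width: 19.1
grip_force: 26.6
```

Contact with the divider came at TCP z of about 279.7, which puts the tip at 59 mm as expected. I'm easing the press and drawing the lid along tool +y.

>>> jog_arm --series '[{"delta_pos": [-0.5, 0, -1.5], "yaw": 0, "gripper": 10}, {"delta_pos": [-0.5, 2, -1.5], "yaw": 0, "gripper": 10}, {"delta_pos": [-0.5, 5, -1.5], "yaw": 0, "gripper": 10}, {"delta_pos": [-0.5, 8, -1.5], "yaw": 0, "gripper": 10}, {"delta_pos": [-0.5, 11, -1.5], "yaw": 0, "gripper": 10}, {"delta_pos": [-0.5, 14, -1.5], "yaw": 0, "gripper": 10}, {"delta_pos": [-0.5, 16, -1.5], "yaw": 0, "gripper": 10}, {"delta_pos": [-0.5, 16, -1.5], "yaw": 0, "gripper": 10}]'

```text
t: 7.85
ee_pos: [534.5, 43.6, 279.1]
tcp_rot: [-0.004, 0.819, 0.574, -0.003]
wrist_force: [-9.6, 1.7, 15.6]
grip_width: 19.1
grip_force: 30.1
```

>>> jog_arm --series '[{"delta_pos": [0, 0, -1.5], "yaw": 0, "gripper": 10}, {"delta_pos": [0, 0, -1.5], "yaw": 0, "gripper": 10}, {"delta_pos": [0, 0, -1.5], "yaw": 0, "gripper": 10}, {"delta_pos": [0, 0, -1.5], "yaw": 0, "gripper": 10}]'

```text
t: 8.25
ee_pos: [536.7, 41.3, 279.6]
tcp_rot: [-0.001, 0.819, 0.573, -0.0]
wrist_force: [-2.1, -0.0, -0.7]
grip_width: 18.8
grip_force: 25.7
```

>>> jog_arm --series '[{"delta_pos": [0, 2, 0.6], "yaw": 0, "gripper": 10}, {"delta_pos": [0, 4, 0.6], "yaw": 0, "gripper": 10}, {"delta_pos": [0, 6, 0.6], "yaw": 0, "gripper": 10}, {"delta_pos": [0, 8, 0.6], "yaw": 0, "gripper": 10}, {"delta_pos": [0, 10, 0.6], "yaw": 0, "gripper": 10}, {"delta_pos": [0, 10, 0.6], "yaw": 0, "gripper": 10}]'

```text
t: 8.85
ee_pos: [546.8, 37.4, 279.6]
tcp_rot: [0.0, 0.819, 0.573, 0.0]
wrist_force: [-3.4, 0.7, 0.8]
grip_width: 18.8
grip_force: 25.9
```

>>> jog_arm --series '[{"delta_pos": [0, 1, 0.6], "yaw": 0, "gripper": 10}, {"delta_pos": [0, 2, 0.6], "yaw": 0, "gripper": 10}, {"delta_pos": [0, 3, 0.6], "yaw": 0, "gripper": 10}, {"delta_pos": [0, 3, 0.6], "yaw": 0, "gripper": 10}, {"delta_pos": [0, 3, 0.6], "yaw": 0, "gripper": 10}]'

```text
t: 9.35
ee_pos: [549.1, 36.8, 279.5]
tcp_rot: [-0.0, 0.819, 0.573, -0.0]
wrist_force: [-5.4, 0.9, 5.7]
grip_width: 19.0
grip_force: 26.8
```

Good light press (about 5 N). Searching in small steps from here.

>>> jog_arm --series '[{"delta_pos": [0, 1, 0], "yaw": 0, "gripper": 10}, {"delta_pos": [0, 2, 0], "yaw": 0, "gripper": 10}, {"delta_pos": [0, 3, 0], "yaw": 0, "gripper": 10}, {"delta_pos": [0, 3, 0], "yaw": 0, "gripper": 10}, {"delta_pos": [0, 3, 0], "yaw": 0, "gripper": 10}]'

```text
t: 9.85
ee_pos: [551.9, 35.8, 279.5]
tcp_rot: [-0.0, 0.819, 0.573, -0.0]
wrist_force: [-4.6, 0.1, 5.5]
grip_width: 19.0
grip_force: 26.7
```

>>> jog_arm --series '[{"delta_pos": [0, 1, 0], "yaw": 0, "gripper": 10}, {"delta_pos": [0, 2, 0], "yaw": 0, "gripper": 10}, {"delta_pos": [0, 3, 0], "yaw": 0, "gripper": 10}, {"delta_pos": [0, 3, 0], "yaw": 0, "gripper": 10}, {"delta_pos": [0, 3, 0], "yaw": 0, "gripper": 10}]'

```text
t: 10.35
ee_pos: [554.7, 34.8, 279.5]
tcp_rot: [-0.0, 0.819, 0.573, -0.0]
wrist_force: [-4.0, 0.9, 5.6]
grip_width: 18.9
grip_force: 26.7
```

>>> jog_arm --series '[{"delta_pos": [0, 1, 0], "yaw": 0, "gripper": 10}, {"delta_pos": [0, 2, 0], "yaw": 0, "gripper": 10}, {"delta_pos": [0, 3, 0], "yaw": 0, "gripper": 10}, {"delta_pos": [0, 3, 0], "yaw": 0, "gripper": 10}, {"delta_pos": [0, 3, 0], "yaw": 0, "gripper": 10}]'

```text
t: 10.85
ee_pos: [557.5, 33.8, 279.5]
tcp_rot: [-0.0, 0.819, 0.573, -0.0]
wrist_force: [-4.5, 0.5, 5.4]
grip_width: 19.0
grip_force: 26.7
```

>>> jog_arm --series '[{"delta_pos": [0, 1, 0], "yaw": 0, "gripper": 10}, {"delta_pos": [0, 2, 0], "yaw": 0, "gripper": 10}, {"delta_pos": [0, 3, 0], "yaw": 0, "gripper": 10}, {"delta_pos": [0, 3, 0], "yaw": 0, "gripper": 10}, {"delta_pos": [0, 3, 0], "yaw": 0, "gripper": 10}]'

```text
t: 11.35
ee_pos: [560.3, 32.7, 279.5]
tcp_rot: [-0.0, 0.819, 0.573, -0.0]
wrist_force: [-4.7, 1.7, 5.8]
grip_width: 19.2
grip_force: 26.7
```

>>> jog_arm --series '[{"delta_pos": [0, 1, 0], "yaw": 0, "gripper": 10}, {"delta_pos": [0, 2, 0], "yaw": 0, "gripper": 10}, {"delta_pos": [0, 3, 0], "yaw": 0, "gripper": 10}, {"delta_pos": [0, 3, 0], "yaw": 0, "gripper": 10}, {"delta_pos": [0, 3, 0], "yaw": 0, "gripper": 10}]'

```text
t: 11.85
ee_pos: [563.2, 31.6, 279.5]
tcp_rot: [-0.0, 0.819, 0.573, -0.0]
wrist_force: [-4.4, -0.4, 5.5]
grip_width: 19.2
grip_force: 26.7
```

>>> jog_arm --series '[{"delta_pos": [0, 1, 0], "yaw": 0, "gripper": 10}, {"delta_pos": [0, 2, 0], "yaw": 0, "gripper": 10}, {"delta_pos": [0, 2, 0], "yaw": 0, "gripper": 10}, {"delta_pos": [0, 2, 0], "yaw": 0, "gripper": 10}]'

```text
t: 12.25
ee_pos: [565.3, 30.7, 279.4]
tcp_rot: [0.0, 0.819, 0.573, 0.0]
wrist_force: [-5.0, 1.1, 4.9]
grip_width: 19.3
grip_force: 26.5
```

>>> jog_arm --series '[{"delta_pos": [0, 1, 0], "yaw": 0, "gripper": 10}, {"delta_pos": [0, 2, 0], "yaw": 0, "gripper": 10}, {"delta_pos": [0, 2, 0], "yaw": 0, "gripper": 10}, {"delta_pos": [0, 2, 0], "yaw": 0, "gripper": 10}]'

```text
t: 12.65
ee_pos: [567.4, 29.6, 278.7]
tcp_rot: [0.001, 0.819, 0.573, 0.0]
wrist_force: [-1.0, 0.0, 0.5]
grip_width: 18.9
grip_force: 25.5
```

Felt the drop: fz fell to about 0 and z sank 0.8 mm. I'm moving slightly on and going down.

>>> jog_arm --series '[{"delta_pos": [0, 1, 0], "yaw": 0, "gripper": 10}, {"delta_pos": [0, 1, 1], "yaw": 0, "gripper": 10}, {"delta_pos": [0, 1, 2], "yaw": 0, "gripper": 10}, {"delta_pos": [0, 1, 3], "yaw": 0, "gripper": 10}, {"delta_pos": [0, 1, 3], "yaw": 0, "gripper": 10}, {"delta_pos": [0, 1, 3], "yaw": 0, "gripper": 10}]'

```text
t: 13.25
ee_pos: [568.3, 29.4, 276.1]
tcp_rot: [0.0, 0.819, 0.573, 0.0]
wrist_force: [-0.2, -0.6, -0.8]
grip_width: 19.3
grip_force: 25.3
```

>>> jog_arm --series '[{"delta_pos": [0, 0, 1], "yaw": 0, "gripper": 10}, {"delta_pos": [0, 0, 2], "yaw": 0, "gripper": 10}, {"delta_pos": [0, 0, 3], "yaw": 0, "gripper": 10}, {"delta_pos": [0, 0, 4], "yaw": 0, "gripper": 10}, {"delta_pos": [0, 0, 4], "yaw": 0, "gripper": 10}, {"delta_pos": [0, 0, 4], "yaw": 0, "gripper": 10}]'

```text
t: 13.85
ee_pos: [568.3, 29.5, 272.1]
tcp_rot: [0.0, 0.819, 0.573, 0.0]
wrist_force: [1.0, -2.7, 0.6]
grip_width: 19.0
grip_force: 25.3
```

>>> jog_arm --series '[{"delta_pos": [0, 0, 1], "yaw": 0, "gripper": 10}, {"delta_pos": [0, 0, 2], "yaw": 0, "gripper": 10}, {"delta_pos": [0, 0, 3], "yaw": 0, "gripper": 10}, {"delta_pos": [0, 0, 4], "yaw": 0, "gripper": 10}, {"delta_pos": [0, 0, 5], "yaw": 0, "gripper": 10}, {"delta_pos": [0, 0, 5], "yaw": 0, "gripper": 10}, {"delta_pos": [0, 0, 5], "yaw": 0, "gripper": 10}]'

```text
t: 14.55
ee_pos: [568.2, 29.5, 267.0]
tcp_rot: [0.0, 0.819, 0.573, 0.0]
wrist_force: [2.2, -2.8, 1.0]
grip_width: 19.1
grip_force: 25.3
```

>>> jog_arm --series '[{"delta_pos": [-0.5, 0.7, 1], "yaw": 0, "gripper": 10}, {"delta_pos": [-0.5, 0.7, 3], "yaw": 0, "gripper": 10}, {"delta_pos": [-0.5, 0.7, 5], "yaw": 0, "gripper": 10}, {"delta_pos": [-0.5, 0.7, 7], "yaw": 0, "gripper": 10}, {"delta_pos": [-0.5, 0.7, 9], "yaw": 0, "gripper": 10}, {"delta_pos": [-0.5, 0.7, 9], "yaw": 0, "gripper": 10}, {"delta_pos": [-0.5, 0.7, 9], "yaw": 0, "gripper": 10}]'

```text
t: 15.25
ee_pos: [568.3, 29.0, 257.6]
tcp_rot: [-0.0, 0.819, 0.573, -0.0]
wrist_force: [1.8, -2.1, -1.9]
grip_width: 19.3
grip_force: 25.0
```

>>> jog_arm --series '[{"delta_pos": [0, 0, 2], "yaw": 0, "gripper": 10}, {"delta_pos": [0, 0, 4], "yaw": 0, "gripper": 10}, {"delta_pos": [0, 0, 6], "yaw": 0, "gripper": 10}, {"delta_pos": [0, 0, 8], "yaw": 0, "gripper": 10}, {"delta_pos": [0, 0, 8], "yaw": 0, "gripper": 10}, {"delta_pos": [0, 0, 8], "yaw": 0, "gripper": 10}]'

```text
t: 15.85
ee_pos: [568.3, 29.0, 249.6]
tcp_rot: [-0.0, 0.819, 0.573, -0.0]
wrist_force: [3.3, -1.5, -1.4]
grip_width: 18.9
grip_force: 25.1
```

Tip nearly home. The last 3 mm go gently.

>>> jog_arm --series '[{"delta_pos": [0, 0.5, 1], "yaw": 0, "gripper": 10}, {"delta_pos": [0, 0.5, 2], "yaw": 0, "gripper": 10}, {"delta_pos": [0, 0.5, 3], "yaw": 0, "gripper": 10}, {"delta_pos": [0, 0.5, 3], "yaw": 0, "gripper": 10}, {"delta_pos": [0, 0.5, 3], "yaw": 0, "gripper": 10}]'

```text
t: 16.35
ee_pos: [568.6, 29.0, 246.8]
tcp_rot: [-0.0, 0.819, 0.573, -0.0]
wrist_force: [0.0, -0.6, -0.1]
grip_width: 19.0
grip_force: 25.3
```

>>> jog_arm --series '[{"delta_pos": [0, 0, 0.6], "yaw": 0, "gripper": 10}, {"delta_pos": [0, 0, 1], "yaw": 0, "gripper": 10}, {"delta_pos": [0, 0, 1], "yaw": 0, "gripper": 10}, {"delta_pos": [0, 0, 1], "yaw": 0, "gripper": 10}]'

```text
t: 16.75
ee_pos: [569.1, 28.8, 246.6]
tcp_rot: [0.0, 0.819, 0.573, -0.0]
wrist_force: [-2.6, -1.7, 5.5]
grip_width: 19.0
grip_force: 25.8
```

Head seated on the lid (5.5 N at the expected height of 246.6). Releasing.

>>> jog_arm --series '[{"delta_pos": [0, 0, -0.6], "yaw": 0, "gripper": 22}, {"delta_pos": [0, 0, -0.6], "yaw": 0, "gripper": 30}, {"delta_pos": [0, 0, -0.6], "yaw": 0, "gripper": 45}, {"delta_pos": [0, 0, -0.6], "yaw": 0, "gripper": 45}, {"delta_pos": [0, 0, -0.6], "yaw": 0, "gripper": 45}]'

```text
t: 17.25
ee_pos: [569.0, 28.9, 246.5]
tcp_rot: [-0.0, 0.819, 0.573, -0.0]
wrist_force: [-0.4, 0.4, 0.4]
grip_width: 45.2
grip_force: 0.0
```

>>> jog_arm --series '[{"delta_pos": [0, 0, -10], "yaw": 0, "gripper": 45}, {"delta_pos": [0, 0, -30], "yaw": 0, "gripper": 45}, {"delta_pos": [0, 0, -60], "yaw": 0, "gripper": 45}, {"delta_pos": [0, 0, -90], "yaw": 0, "gripper": 45}, {"delta_pos": [0, 0, -90], "yaw": 0, "gripper": 45}, {"delta_pos": [0, 0, -90], "yaw": 0, "gripper": 45}]'

```text
t: 17.85
ee_pos: [569.1, 28.9, 337.8]
tcp_rot: [0.001, 0.819, 0.573, 0.001]
wrist_force: [-0.7, -0.2, -0.3]
grip_width: 44.8
grip_force: 0.0
```

```bash
python3 - <<'E'
from h import *
s=state(); im=capture("wrist")[:,:,::-1].copy(); im2=capture("scene")[:,:,::-1].copy()
print(s["t"],s["ee_pos"],s["wrist_force"],s["grip_width"],s["grip_force"])
o=np.zeros((560,800,3),np.uint8); o[:480,:400]=cv2.resize(im[130:290,250:383],(400,480))
o[:540,410:754]=cv2.resize(im2[90:225,300:386],None,fx=4,fy=4); cv2.imwrite("pics/c5.png",o)
E
```

```text
17.85 [569.10893945  28.89621983 337.80943278] [-0.70933383 -0.17110947 -0.2670119 ] 44.82854201045037 0.0
```

View pics/c5.png

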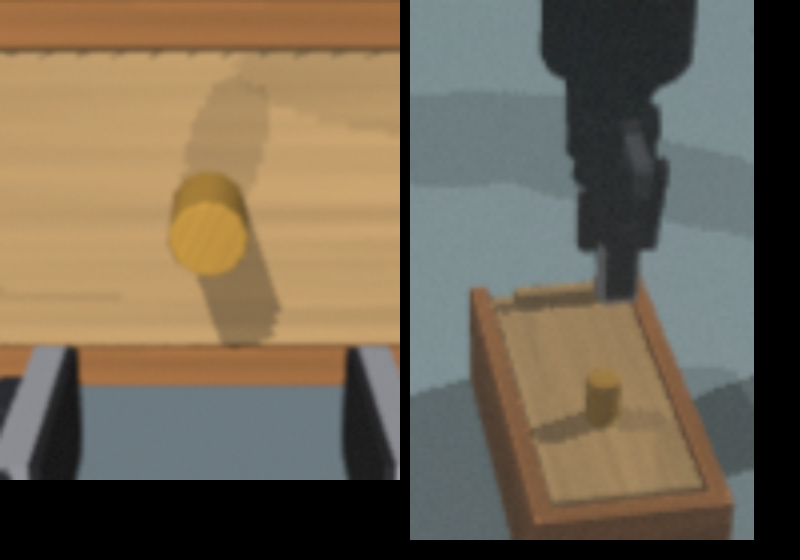

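The pin stands upright with its head on the nearly shut lid, at (208,238) in the wrist half and (603,397) in the scene half, and the gripper is clear. Handing it in.

```bash
python3 -c "from bench import job_done; print(job_done())"
```

```text
the job is handed in; nothing more can be done
None
```

The brass pin is through the lid and in the divider's hole with its head on the lid; I let go, backed the arm clear and handed the job in at about 18 s. No verdict came back.

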